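# Clamp a cylinder sleeve in the honing fixture

## Robot

A 7-joint arm with a two-finger parallel gripper is mounted at the origin on the work surface. World frame = base frame: x ahead of the robot, y to its left, z up, the work surface at z = 0. Lengths are in mm, angles in rad, forces in N, time in s.
With the tool pointing down it reaches from about 400 to 875 mm from the base axis. Payload 4.4 kg.
Tool frame: the origin (TCP) lies on the centre line of the jaws, within the pads' length; the fingertips stand 19 mm ahead of it and the grasp point (between the pads) is the TCP; z points along the fingers, y is the line along which they close (so a half turn about z gives the same grasp; the last joint's range is limited). The gripper opens to 85 mm and grips with 20 to 120 N. Pads are 22 mm wide; open, the fingers measure 114 mm over their backs; the gripper's body (76 mm by 85 mm) begins 54 mm behind the grasp point. The pads swing forward as they close: fully open they stand 13 mm farther back than shut.
Start: joints at [-1.255, 0.628, 0.038, 1.517, -0.027, 0.996, -0.02], TCP at [242.163, 603.22, 250.313] pointing down, gripper open.
Joint ranges: [-3.06, 3.06], [-0.37, 2.12], [-1.25, 1.32], [0.18, 2.47], [-1.1, 4.24], [0.23, 1.98], [-2.94, 2.94]. Speed limits (rad/s): [2.57, 2.57, 3.14, 3.14, 3.14, 3.14, 3.14].

## Interface

Orientations are given as [roll, pitch, yaw] about the fixed x, y, z axes, in that order (R = Rz(yaw) Ry(pitch) Rx(roll)).
In Python, from cell import ctrl, viewer, silhouettes gives the robot as it stands.
- The arm moves only by the shell command python3 -m creep 'ROWS'. ROWS is JSON, a list of rows, each an object with "jaw": the gripper command: -1 is shut, 1 is fully open, values between are in proportion; "xyz": the shift along the tool's x, y, z in mm, a list of three; "angular": the turn, a rotation vector about the tool's x, y, z in rad, a list of three. In form: [{"jaw": jaw, "xyz": [tx, ty, tz], "angular": [rx, ry, rz]}, ...]. A call has 1 to 12 rows; each row is the pose to reach, as a shift and turn from the pose commanded when the call began, along the tool's axes at that moment; what a row does not reach only later rows make up. A row lasts 1/8 s, in which the tool goes at most 62.5 mm and 10.7 degrees, less where a joint would pass 70% of its speed; a pose out of reach is approached as far as the arm can. A call with a gripper value outside its range is refused whole. The fingers move at their own pace and stop on an object; the grip force is fixed at half the most. Time passes only in rows, so rows that repeat a pose let the fingers close. It gives the time, the measured TCP pose, the force, the opening and the grip force at its end, in the units of the state.
- ctrl.read_state(): the state, without advancing time (a new reading comes with each control period).
- viewer.get_image(name): name is "scene" or "top" or "wrist"; returns (picture, depth): 400x640x3 uint8, red, green, blue; 400x640 float32, mm along the optical axis (not along the pixel's ray), 0 where there is no reading.
- viewer.camera_model(name): a dict with "fx", "fy", "cx", "cy" (pixels), "T" (4x4, takes a point from camera to world coordinates). Camera axes: x right, y down, z forward; pixel columns grow to the right and rows downward; lengths in mm; the calibration is good to about 2 mm. A picture is of the moment at which its call begins: read the wrist's pose just before it. camera_model takes no time and is no camera call; for the wrist camera it gives the pose at the moment of the call.
- ctrl.finish_job(): hands the job in; it is judged then, once.
Trained networks look in the newest picture that a camera, given by its name, has taken for a name from the list of things; names that differ only in an ending like _2 or _b are one class to them, and where a whole thing is asked for, a point or a joint stands for the part that bears it (a point fixed in the world has none). Each returns a list of dicts, best first, with "score" (0 to 1); they miss things now and then, are a little off and sometimes report something else, mostly with a low value. They report only what shows in the picture. A call takes as long as a camera call. They do not tell look-alikes from the thing itself.
- silhouettes(camera, target): "pixels" (400x640 bool, what is visible of it) and "xy" ([column, row] in pixels, amid what is visible of it).
The state is a dict: "clock": time; "qpos": joint angles; "qd": joint speeds; "tau": joint torques, N m; "eef_pos": TCP position; "tool_rot": TCP orientation; "force": force on the tool from outside, world axes, zero at the start; "torque": the same for the moment, N m; "width": finger opening in mm; "gripper_force": force on a finger pad.
Only numpy, scipy, OpenCV 4.12 (cv2) and the standard library are available. Lean on these libraries where they do the work, as an engineer would, in place of code of your own. Each camera call takes 0.05 s, during which the arm holds its last target. There are 200 camera calls.

## Task

Lift the loose cylinder sleeve off its wooden rest and lay it gently in the steel V-cradle of the honing fixture, centred along the cradle. Then swing the clamp arm over it against its stop and turn the knurled thumbscrew clockwise until its pad seats firmly on the sleeve: stop when the resistance rises, do not overtighten. Let go and leave the other things on the bench where they are.

Things in the scene. Friction and masses are not known exactly. Their poses are not given: they have to be found in the camera images.
- sleeve: Dark steel cylinder sleeve (open tube), 50 mm outside diameter, 4 mm wall, 120 mm long, about 0.45 kg, lying level on the wooden rest. Origin at its centre, x along its axis, z up at the start.
- rest: Fixed wooden rest: board 120 x 90 x 12 mm with two upright 90 degree V supports (12 mm thick, centred 42 mm either side of the middle, tips 54 mm high, 76 mm over them across the sleeve); the sleeve can be gripped across its diameter in the free gap between them. Origin at the centre of the board's underside; x along the sleeve, z up. The sleeve's axis lies 55 mm above the origin.
- cradle_axis (a point): Where the sleeve's centre lies when home in the fixture's steel V-cradle, 55 mm above the bench. The two V supports match those of the wooden rest (42 mm either side, tips level with this point, gap free down to the 12 mm base plate). x: the sleeve's direction (either way round); y: towards the arm's vertical pivot post, whose axis is at y = 100 mm; z up.
- clamp_arm (a joint): Swing of the steel clamp arm, rad: 0 = over the sleeve at its stop (arm along the cradle point's -y, screw above the cradle point); positive = counterclockwise from above, to 1.9. Starts 1.3 to 1.8, on the cradle's +x side. Bar 24 mm wide, 12 thick, underside 95 mm above the bench; screw axis 100 mm from the pivot. Stays where left; about 3 N at the screw swings it.
- screw_head (a point): Middle of the thumbscrew's knurled steel head, on the screw's vertical axis in the end of the arm: head 32 mm diameter, 20 mm tall (10 mm above and below this point), 11 to 19 mm of free height between head and arm, around a thin stem. z up. Turns with the screw and swings with the arm.
- spindle: The screw's spindle with its dark steel pressure pad, 20 mm diameter. Origin at the centre of the pad's underside, z up. Turning the head clockwise (from above) lowers head and pad 3.2 mm per rad; running free takes about 0.07 N m; once the pad touches the sleeve the torque climbs about 0.3 N m per rad. It holds when let go. Starts 3 to 7 mm above the seated sleeve's top: one or two grasps.
- carton: Loose open cardboard tray 110 x 150 x 55 mm, a bystander. Origin at the centre of its underside.
- cap: Loose black plastic cap ring, 84 mm diameter, 35 mm tall, a bystander. Origin at the centre of its underside.
- spanner: Loose steel spanner lying flat, a bystander. Origin on its underside.
- oilcan: Loose grey oil can, 60 mm diameter, 100 mm tall, a bystander. Origin at the centre of its underside.
- fixture: The whole steel fixture (fixed): base plate, V-cradle and pivot post, carrying the arm and screw. Origin on the bench, directly below the cradle point, axes as the cradle point's. Base plate 12 mm thick, x -65 to 65 mm, y -55 to 135 mm.
Not all that is in view belongs to the job. What is meant by the fixture is not yellow, and is the larger of those in its own colour. Leave any pink or red look-alike of the sleeve alone.

How it is judged (in metres and radians):
On the way, in this order (a step that is already met when the one before it is completed fails the run):
1. the sleeve lies home in the V-cradle, let go (x of sleeve in the frame of cradle_axis between -0.012 and 0.012 m and y of sleeve in the frame of cradle_axis between -0.004 and 0.004 m and z of sleeve in the frame of cradle_axis between -0.005 and 0.004 m and angle between the x axis of sleeve and the x axis of cradle_axis, either way round below 0.06 rad and contact force between the fingers and sleeve below 0.2 N), for 0.2 s.
2. the clamp arm is over the sleeve against its stop (x of sleeve in the frame of cradle_axis between -0.012 and 0.012 m and y of sleeve in the frame of cradle_axis between -0.004 and 0.004 m and z of sleeve in the frame of cradle_axis between -0.005 and 0.004 m and angle between the x axis of sleeve and the x axis of cradle_axis, either way round below 0.06 rad and value of joint clamp_arm below 0.08 rad), for 0.2 s.
At the end, for the whole second after the job is handed in: The sleeve lies at rest in both V supports, centred within 12 mm along the cradle, within 4 mm sideways and 5 mm in height and 0.06 rad of the cradle's direction; the clamp arm is within 0.08 rad of its stop; the screw's spindle is at rest and its pad presses on the sleeve with more than 6 N (all of step 2 and contact force between spindle and sleeve above 6 N and linear speed of sleeve below 0.01 m/s and linear speed of spindle below 0.005 m/s); the robot touches nothing.
It fails at once if the screw is overtightened (its pad presses on the sleeve with more than 80 N) (contact force between spindle and sleeve above 80 N).
It fails at once if the sleeve is dropped or slammed into the fixture (more than 70 N before the pad touches it) (contact force between sleeve and fixture above 70 N and contact force between spindle and sleeve below 1 N).
It fails at once if a bystander (tray, cap ring, spanner or oil can) is moved more than 30 mm (distance of any of carton, cap, spanner, oilcan from where it was at the start of the episode above 0.03 m).
It also fails if it takes over 72 s, if anything falls off the work surface, if the arm or the gripper's body presses on something with over 40 N, if the wrist force passes 120 N, or if a joint passes its speed limit or range.

## Working session

There is one attempt and no reset: what is moved stays moved. The work goes in short steps, Python scripts to look and compute and a shell command to move; the robot and the scene stay as the last step left them, time stands still between calls to the robot, and variables do not carry over. Pictures are saved under pics/ and viewed, at most 10 in all, crops included, and the job is handed in when it is done.

```bash
ls; mkdir -p pics
cat > h.py <<'E'
import numpy as np, cv2
from cell import ctrl, viewer, silhouettes
def cloud(name, d):
    m=viewer.camera_model(name); v,u=np.mgrid[0:d.shape[0],0:d.shape[1]]
    P=np.stack([(u-m['cx'])/m['fx']*d,(v-m['cy'])/m['fy']*d,d],-1)
    T=np.array(m['T']); return P@T[:3,:3].T+T[:3,3]
def save(n,im): cv2.imwrite('pics/'+n+'.png',cv2.cvtColor(im,cv2.COLOR_RGB2BGR))
E
python3 - <<'E'
from h import *
s=ctrl.read_state(); print(s)
for c in ['scene','top']:
    im,d=viewer.get_image(c); save(c,im); W=cloud(c,d); np.savez('pics/'+c+'.npz',im=im,d=d,W=W)
    for t in ['sleeve','rest','fixture','screw_head','clamp_arm','carton','cap','spanner','oilcan']:
        for r in silhouettes(c,t)[:3]:
            p=r['pixels']&(d>0); q=W[p]
            print(c,t,round(r['score'],2),np.round(r['xy']),p.sum(),np.median(q,0).round() if len(q) else '',im[r['pixels']].mean(0).round(), np.percentile(q,98,axis=0).round() if len(q) else '')
E
```

```text
pics
{'clock': 0.0, 'qpos': array([-1.25483462,  0.62935389,  0.03842122,  1.51834993, -0.02698614,
        0.99628127, -0.01999488]), 'qd': array([ 9.18750534e-05, -1.26278856e-03, -1.13966302e-03,  9.59082308e-04,
        5.93040048e-04,  1.18402704e-03, -9.54197400e-04]), 'tau': array([-2.78308435e-04, -5.63414097e+01,  1.22632753e+00, -1.93437964e+01,
        1.11299136e-02,  1.07747558e-02,  2.35491490e-05]), 'eef_pos': array([241.91195919, 602.68713976, 249.38941168]), 'tool_rot': array([-3.13971780e+00,  2.41289208e-05,  2.75986082e+00]), 'force': array([-0.01582543, -0.04389562, -0.25288325]), 'torque': array([-0.04281233, -0.0359446 ,  0.05041017]), 'gripper_force': 0.0, 'width': 85.56343557662841}
scene sleeve 0.95 [217. 183.] 551 [ 619. -380.   42.] [125.  31.  25.] [ 658. -339.   51.]
scene sleeve 0.81 [275. 174.] 560 [ 513. -237.   73.] [49. 46. 43.] [ 554. -209.   82.]
scene sleeve 0.56 [339. 164.] 567 [ 329. -124.   39.] [155.  85.  97.] [354. -72.  53.]
scene rest 0.62 [284. 190.] 490 [ 527. -219.   14.] [82. 53. 32.] [ 561. -189.   51.]
scene fixture 0.93 [276. 137.]
[... 1945 characters left out ...]
. 182. 149.]
top screw_head 0.39 [455. 261.] 93 [ 305. -442.  148.] [175. 160.  16.] [ 322. -428.  154.]
top clamp_arm 0.9 [443. 267.] 419 [ 292. -410.  109.] [182. 167.  13.] [ 325. -335.  152.]
top clamp_arm 0.83 [272. 208.] 267 [535. 159. 110.] [163. 160. 154.] [595. 175. 148.]
top clamp_arm 0.41 [252. 166.] 90 [718. 218.  79.] [155. 151. 145.] [734. 258. 107.]
top carton 0.92 [363. 142.] 1182 [ 790. -200.    7.] [158. 123.  75.] [ 841. -125.   58.]
top cap 0.64 [208. 248.] 244 [420. 386.  31.] [72. 56. 39.] [460. 420.  40.]
top spanner 0.54 [203. 186.] 176 [667. 429.   8.] [169. 166. 161.] [712. 489.  14.]
top oilcan 0.51 [298. 146.] 302 [768.  45.  96.] [142. 134. 126.] [802.  72. 105.]
```

Run:
```python
from h import *
D=np.load('pics/top.npz'); im=D['im']
a=cv2.resize(im[130:310,180:480],None,fx=2.6,fy=2.6,interpolation=cv2.INTER_CUBIC); save('topcrop',a)
D=np.load('pics/scene.npz'); im=D['im']
a=cv2.resize(im[90:350,190:520],None,fx=2.3,fy=2.3,interpolation=cv2.INTER_CUBIC); save('scenecrop',a)
```

```text
(no output)
```

View pics/topcrop.png

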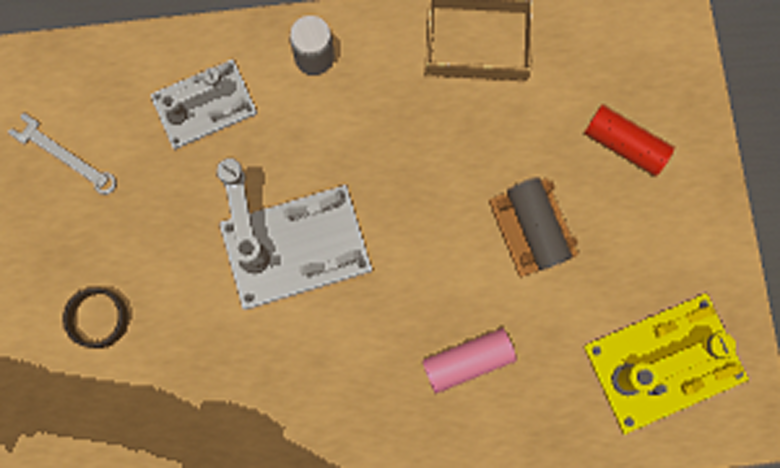

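View pics/scenecrop.png

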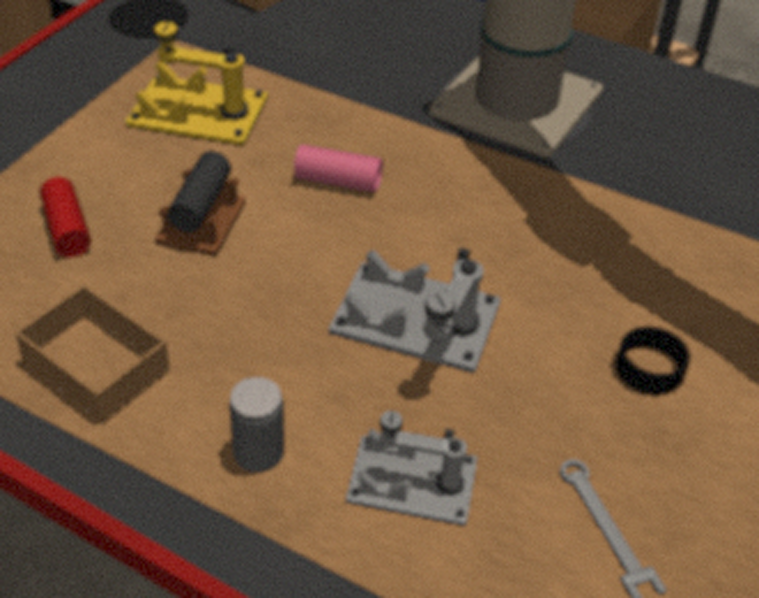

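Candidates seen in the top picture. Sleeves are dark (387,215) on the wooden rest, red (421,183) and pink (362,266); I take the dark one. Fixtures are yellow (435,269), small grey (256,171) and large grey (291,222); I take the large grey one, since it is not yellow and is the larger of the two greys. The crops confirm both choices, and the arm hangs out on the fixture's +x side.

```bash
cat >> h.py <<'E'
from scipy.spatial.transform import Rotation as Ro
def go(pos,yaw,s=None):
    """shift and turn (tool axes) from the present pose to a tool-down pose with tool y along world angle yaw-pi/2"""
    s=s or ctrl.read_state(); R0=Ro.from_euler('xyz',s['tool_rot']); R1=Ro.from_euler('xyz',[np.pi,0,yaw])
    rv=(R0.inv()*R1).as_rotvec()
    return R0.inv().apply(np.array(pos)-s['eef_pos']).round(1), rv.round(3)
def fits(c,im,d,W,near_s=(500,-240),near_f=(505,105)):
    out={}
    for t,n in [('sleeve',near_s),('fixture',near_f)]:
        b=None
        for r in silhouettes(c,t):
            p=cv2.erode(r['pixels'].astype(np.uint8),np.ones((1,1)))>0; q=W[p&(d>0)]
            if len(q)>50 and np.hypot(*(np.median(q,0)[:2]-n))<50 : b=q;break
        if b is None: print(c,t,'none'); continue
        if t=='sleeve':
            q=b[b[:,2]>np.percentile(b[:,2],98)-14]; z=np.percentile(b[:,2],97)
        else: q=b[(b[:,2]>6)&(b[:,2]<20)]; z=np.median(q[:,2])
        print(c,t,'rect',[np.round(x,1) for x in cv2.minAreaRect(q[:,:2].astype(np.float32))],'z',z.round(1),len(q)); out[t]=b
    return out
E
python3 - <<'E'
from h import *
for c in ['top','scene']:
    viewer.get_image(c)
    D=np.load(f'pics/{c}.npz'); o=fits(c,D['im'],D['d'],D['W'])
    W=D['W'].reshape(-1,3)
    f=W[(abs(W[:,0]-510)<130)&(abs(W[:,1]-110)<130)]
    for lo,hi in [(25,45),(45,60),(98,112),(136,156)]:
        q=f[(f[:,2]>lo)&(f[:,2]<hi)]
        if len(q): 
            l,lab=None,None
            print(lo,hi,len(q),q.mean(0).round(),q.min(0).round(),q.max(0).round())
    q=f[f[:,2]>112]; 
    for g in (q[q[:,0]>540],q[q[:,0]<540]): print('high',len(g),np.median(g,0).round(1),g.min(0).round(),g.max(0).round())
E
```

```text
top sleeve rect [array([ 493.9, -245. ]), array([119.9,  44.5]), np.float64(16.0)] z 84.1 365
top fixture rect [array([498.6,  94.5]), array([131.5, 192.4]), np.float64(12.0)] z 12.5 1365
25 45 104 [502.  68.  35.] [429.   7.  25.] [556. 169.  45.]
45 60 61 [508.  56.  51.] [452.   7.  45.] [561. 138.  59.]
98 112 215 [521. 157. 107.] [460. 132. 100.] [584. 174. 112.]
136 156 75 [584. 166. 144.] [568. 151. 137.] [600. 182. 149.]
high 84 [582.8 165.2 143.3] [568. 149. 113.] [600. 182. 149.]
high 34 [481.9 150.6 114.6] [462. 130. 112.] [523. 166. 122.]
scene sleeve rect [array([ 492.4, -244.6]), array([127.5,  45.1]), np.float64(15.3)] z 81.9 336
scene fixture rect [array([469.5,  91.3]), array([196. , 191.2]), np.float64(12.4)] z 12.2 1387
25 45 247 [506.  78.  35.] [455.  13.  25.] [560. 174.  45.]
45 60 110 [506.  82.  50.] [450.   9.  45.] [561. 172.  59.]
98 112 273 [530. 162. 106.] [457. 134.  98.] [601. 184. 112.]
136 156 117 [587. 169. 143.] [562. 152. 136.] [601. 184. 149.]
high 152 [590.4 170.  142.2] [562. 152. 113.] [601. 184. 149.]
high 40 [481.7 152.  114.2] [458. 132. 112.] [518. 165. 119.]
```

Run:
```python
from h import *
print(go([494,-245,200],0.275), go([520,150,250],1.7))
```

```text
(array([-549.8, -693.3,   50.3]), array([-0.   ,  0.   ,  2.485])) (array([-4.267e+02, -3.170e+02,  3.000e-01]), array([-0.  , -0.  ,  1.06]))
```

```bash
python3 -m creep '[{"jaw":1,"xyz":[-427,-317,0],"angular":[0,0,1.1]},{"jaw":1,"xyz":[-427,-317,0],"angular":[0,0,1.1]},{"jaw":1,"xyz":[-427,-317,0],"angular":[0,0,1.1]},{"jaw":1,"xyz":[-427,-317,0],"angular":[0,0,1.1]},{"jaw":1,"xyz":[-427,-317,0],"angular":[0,0,1.1]},{"jaw":1,"xyz":[-427,-317,0],"angular":[0,0,1.1]},{"jaw":1,"xyz":[-550,-693,50],"angular":[0,0,2.485]},{"jaw":1,"xyz":[-550,-693,50],"angular":[0,0,2.485]},{"jaw":1,"xyz":[-550,-693,50],"angular":[0,0,2.485]},{"jaw":1,"xyz":[-550,-693,50],"angular":[0,0,2.485]},{"jaw":1,"xyz":[-550,-693,50],"angular":[0,0,2.485]},{"jaw":1,"xyz":[-550,-693,50],"angular":[0,0,2.485]}]'
python3 - <<'E'
from h import *
s=ctrl.read_state();print(s['qpos'].round(2),s['force']);print(go([494,-245,190],0.275))
E
```

```text
clock: 2.8
eef_pos: [478.1, -89.4, 215.3]
tool_rot: [3.141, -0.001, 0.529]
force: [1.8, 0.8, -0.0]
width: 85.8
gripper_force: 0.0
[-0.31  0.52  0.64  2.01 -0.45  0.75 -0.44] [ 1.83876282  0.79705838 -0.04481227]
(array([-64.9, 142.4,  25.3]), array([ 0.   , -0.001,  0.254]))
```

```bash
python3 -m creep '[{"jaw":1,"xyz":[-65,142,25],"angular":[0,0,0.254]},{"jaw":1,"xyz":[-65,142,25],"angular":[0,0,0.254]},{"jaw":1,"xyz":[-65,142,25],"angular":[0,0,0.254]},{"jaw":1,"xyz":[-65,142,25],"angular":[0,0,0.254]},{"jaw":1,"xyz":[-65,142,25],"angular":[0,0,0.254]},{"jaw":1,"xyz":[-65,142,25],"angular":[0,0,0.254]}]'
python3 - <<'E'
from h import *
s=ctrl.read_state();print(s['qpos'].round(2))
im,d=viewer.get_image('wrist'); save('w1',im); W=cloud('wrist',d)
o=fits('wrist',im,d,W)
b=o.get('sleeve')
if b is not None:
    q=b[b[:,2]>60]; print(np.percentile(q,[2,50,98],axis=0).round(1))
print(go([494,-245,56],0.275))
E
```

```text
clock: 3.55
eef_pos: [494.5, -241.2, 190.2]
tool_rot: [-3.14, -0.001, 0.283]
force: [-0.5, -0.5, 0.3]
width: 85.3
gripper_force: 0.0
[-0.01  0.65  0.65  1.87 -0.54  0.8  -0.36]
wrist sleeve rect [array([ 493.8, -246.5]), array([120.1,  44.6]), np.float64(15.6)] z 79.6 6621
wrist fixture none
[[ 438.6 -276.2   62.1]
 [ 500.3 -244.9   76.3]
 [ 550.9 -214.8   79.8]]
(array([ -1.4,   3. , 134.3]), array([-0.   , -0.   ,  0.008]))
```

View pics/w1.png

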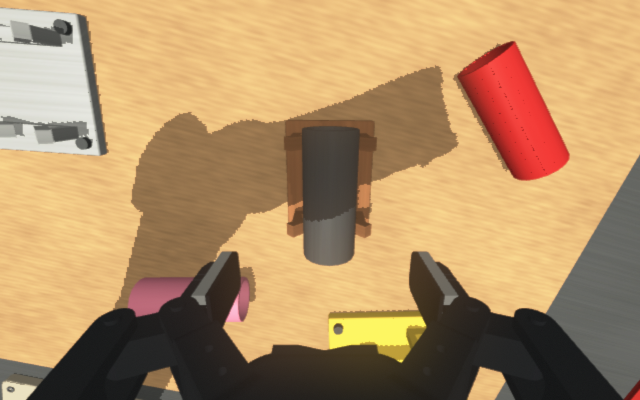

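The wrist view shows the dark sleeve on its rest at (330,195), centred between the fingers, with the pink, red and yellow look-alikes well clear. I descend and close.

```bash
python3 -m creep '[{"jaw":1,"xyz":[-2,4.5,50],"angular":[0,0,0.01]},{"jaw":1,"xyz":[-2,4.5,90],"angular":[0,0,0.01]},{"jaw":1,"xyz":[-2,4.5,120],"angular":[0,0,0.01]},{"jaw":1,"xyz":[-2,4.5,135],"angular":[0,0,0.01]},{"jaw":1,"xyz":[-2,4.5,135],"angular":[0,0,0.01]},{"jaw":-1,"xyz":[-2,4.5,135],"angular":[0,0,0.01]},{"jaw":-1,"xyz":[-2,4.5,135],"angular":[0,0,0.01]},{"jaw":-1,"xyz":[-2,4.5,135],"angular":[0,0,0.01]},{"jaw":-1,"xyz":[-2,4.5,135],"angular":[0,0,0.01]},{"jaw":-1,"xyz":[-2,4.5,135],"angular":[0,0,0.01]},{"jaw":-1,"xyz":[-2,4.5,135],"angular":[0,0,0.01]}]'
python3 - <<'E'
from h import *
s=ctrl.read_state();print(s['force'],s['torque'])
print(go([506.9,55.4,150],0.209))
E
```

```text
clock: 5.08
eef_pos: [493.6, -246.1, 56.7]
tool_rot: [-3.139, -0.002, 0.272]
force: [-2.7, 4.4, 8.9]
width: 49.1
gripper_force: 60.2
[-2.68273173  4.4284249   8.89208986] [0.95119945 0.43212177 0.03796683]
(array([  93.9, -287.1,  -92.3]), array([-0.003, -0.001,  0.063]))
```

```bash
python3 -m creep '[{"jaw":-1,"xyz":[0,0,-20],"angular":[0,0,0]},{"jaw":-1,"xyz":[0,0,-60],"angular":[0,0,0]},{"jaw":-1,"xyz":[0,0,-113],"angular":[0,0,0]},{"jaw":-1,"xyz":[15,-40,-113],"angular":[0,0,0.02]},{"jaw":-1,"xyz":[30,-90,-113],"angular":[0,0,0.02]},{"jaw":-1,"xyz":[47,-145,-113],"angular":[0,0,0.04]},{"jaw":-1,"xyz":[65,-200,-113],"angular":[0,0,0.06]},{"jaw":-1,"xyz":[83,-250,-113],"angular":[0,0,0.063]},{"jaw":-1,"xyz":[94,-287,-113],"angular":[0,0,0.063]},{"jaw":-1,"xyz":[94,-287,-113],"angular":[0,0,0.063]},{"jaw":-1,"xyz":[94,-287,-113],"angular":[0,0,0.063]},{"jaw":-1,"xyz":[94,-287,-113],"angular":[0,0,0.063]}]'
python3 - <<'E'
from h import *
s=ctrl.read_state();print(s['force'],s['torque'],s['qpos'].round(2))
im,d=viewer.get_image('wrist'); save('w2',im); W=cloud('wrist',d)
o=fits('wrist',im,d,W,near_s=(507,55))
f=W.reshape(-1,3)
for n,c,h in [('post',(486,153),(95,125)),('head',(583,166),(112,156))]:
    q=f[(np.hypot(f[:,0]-c[0],f[:,1]-c[1])<40)&(f[:,2]>h[0])&(f[:,2]<h[1])]; print(n,len(q),q.mean(0).round(1) if len(q) else '',(q.min(0).round(),q.max(0).round()) if len(q) else '')
im,d=viewer.get_image('top'); W=cloud('top',d); fits('top',im,d,W,near_s=(507,55))
E
```

```text
clock: 6.58
eef_pos: [507.2, 52.4, 168.5]
tool_rot: [3.141, -0.0, 0.205]
force: [0.9, 0.3, -3.5]
width: 48.8
gripper_force: 63.4
[ 0.87440835  0.33451358 -3.50700435] [-0.03070248 -0.00488724  0.00108654] [-0.61  0.65  0.7   2.   -0.64  0.72 -0.88]
wrist sleeve rect [array([520.8,  55. ]), array([93.2, 44.4]), np.float64(11.9)] z 190.9 19135
wrist fixture none
post 4302 [493.7 150.7 106.9] (array([460., 130.,  95.]), array([526., 173., 115.]))
head 5450 [585.1 163.2 140.9] (array([568., 149., 123.]), array([602., 183., 146.]))
top sleeve rect [array([470.1,  44. ]), array([45.5, 43.3]), np.float64(13.8)] z 194.6 155
top fixture rect [array([479.7,  83.7]), array([ 92.8, 178.6]), np.float64(13.4)] z 12.4 549
```

View pics/w2.png

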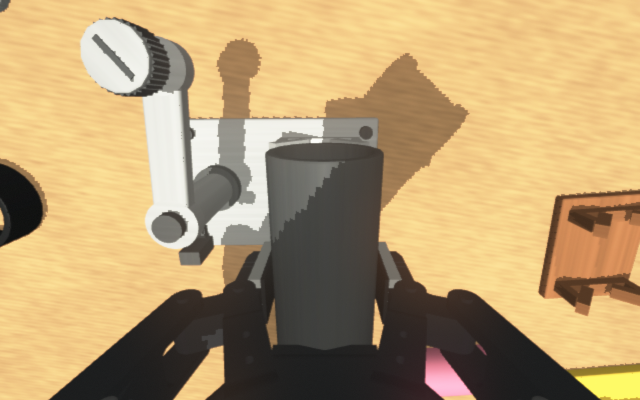

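The view shows the sleeve held level and centred at (325,230). The screw head is at (120,60), the post at (175,220), and the plate edges are visible. I refine the cradle position from the plate edges and post seen by this camera.

Run:
```python
from h import *
im,d=viewer.get_image('wrist'); W=cloud('wrist',d).reshape(-1,3)
a=np.radians(12); R=np.array([[np.cos(a),np.sin(a)],[-np.sin(a),np.cos(a)]])
L=(W[:,:2]-[506.9,55.4])@R.T; z=W[:,2]
g=im.reshape(-1,3).astype(int)
q=(z>9)&(z<16)&(abs(L[:,0])<90)&(L[:,1]>-80)&(L[:,1]<160)
P=L[q]; print(len(P),P.min(0),P.max(0))
for y0 in range(-50,140,20):
    b=P[abs(P[:,1]-y0)<4]; 
    if len(b): print('y',y0,'xmax',np.percentile(b[:,0],99.5).round(1),len(b))
for x0 in range(0,65,10):
    b=P[abs(P[:,0]-x0)<4]
    if len(b): print('x',x0,'y',np.percentile(b[:,1],[.5,99.5]).round(1),len(b))
# V supports (z 30-56) at x~42
q=(z>20)&(z<58)&(abs(L[:,0])<70)&(abs(L[:,1])<50); P=np.c_[L[q],z[q]]
if len(P): print('V',len(P),np.percentile(P,[1,50,99],axis=0).round(1))
q=(z>100)&(z<112)&(np.hypot(L[:,0],L[:,1]-100)<25); print('posttop',q.sum(),L[q].mean(0),L[q].min(0),L[q].max(0))
q=(z>134)&(z<160)&(np.hypot(L[:,0]-110,L[:,1]-90)<40); t=np.c_[L[q],z[q]]; m=t[t[:,2]>t[:,2].max()-5]; print('headtop',cv2.minEnclosingCircle(m[:,:2].astype(np.float32)),np.median(m,0))
```

```text
9055 [-64.60426471 -53.49329309] [ 64.58358096 125.49457746]
y -50 xmax 64.5 208
y -30 xmax 64.5 171
y -10 xmax 64.6 154
y 10 xmax 63.8 166
y 30 xmax 63.9 160
y 50 xmax 63.9 234
y 70 xmax 63.8 1018
y 90 xmax 63.9 738
y 110 xmax 64.0 626
x 0 y [55.4 79.9] 206
x 10 y [ 54.9 125.3] 258
x 20 y [ 55.2 124. ] 512
x 30 y [ 55.3 123.4] 575
x 40 y [-53.3 122. ] 740
x 50 y [-52.4 119.1] 1428
x 60 y [-52.3 120. ] 1658
V 512 [[ 44.  -39.   20.1]
 [ 46.9   3.5  35.1]
 [ 47.7  42.3  52.8]]
posttop 2077 [ 4.21442366 97.12841891] [-22.55641182  81.91009601] [ 24.85244008 119.99608918]
headtop ((99.20135498046875, 92.4930648803711), 16.92513084411621) [ 99.47354963  91.90711371 143.01629371]
```

Run:
```python
from h import *
s=ctrl.read_state(); print(s['eef_pos'],s['tool_rot']); print(go([506.1,56.8,66],0.209))
```

```text
[507.24493225  53.4628443  168.1600874 ] [-3.14158091e+00  6.08616978e-05  2.07039274e-01]
(array([ -0.4,  -3.5, 102.2]), array([-0.   ,  0.   , -0.002]))
```

```bash
python3 -m creep '[{"jaw":-1,"xyz":[-0.5,-3,25],"angular":[0,0,0]},{"jaw":-1,"xyz":[-0.5,-3,55],"angular":[0,0,0]},{"jaw":-1,"xyz":[-0.5,-3,78],"angular":[0,0,0]},{"jaw":-1,"xyz":[-0.5,-3,92],"angular":[0,0,0]},{"jaw":-1,"xyz":[-0.5,-3,100],"angular":[0,0,0]},{"jaw":-1,"xyz":[-0.5,-3,102],"angular":[0,0,0]},{"jaw":-1,"xyz":[-0.5,-3,102],"angular":[0,0,0]},{"jaw":-1,"xyz":[-0.5,-3,102],"angular":[0,0,0]}]'
python3 - <<'E'
from h import *
s=ctrl.read_state(); print(s['eef_pos'],s['force']); print(go([506.1,56.8,57],0.209))
E
```

```text
clock: 7.92
eef_pos: [506.5, 56.8, 66.7]
tool_rot: [3.142, -0.001, 0.208]
force: [-0.7, -0.4, -3.8]
width: 48.6
gripper_force: 63.4
[506.54838151  56.7525794   66.71262499] [-0.67380319 -0.40469433 -3.83798996]
(array([-0.4, -0.1,  9.7]), array([ 0.   , -0.001, -0.001]))
```

```bash
python3 -m creep '[{"jaw":-1,"xyz":[0,0,3],"angular":[0,0,0]},{"jaw":-1,"xyz":[0,0,5],"angular":[0,0,0]},{"jaw":-1,"xyz":[0,0,6.5],"angular":[0,0,0]},{"jaw":-1,"xyz":[0,0,8],"angular":[0,0,0]},{"jaw":-1,"xyz":[0,0,9],"angular":[0,0,0]},{"jaw":-1,"xyz":[0,0,9.5],"angular":[0,0,0]},{"jaw":-1,"xyz":[0,0,9.5],"angular":[0,0,0]}]'
```

```text
clock: 8.8
eef_pos: [506.2, 56.7, 57.0]
tool_rot: [-3.141, -0.0, 0.208]
force: [-1.4, 0.3, 2.4]
width: 48.8
gripper_force: 63.9
```

```bash
python3 -m creep '[{"jaw":-1,"xyz":[0,0,0.5],"angular":[0,0,0]},{"jaw":-1,"xyz":[0,0,0.5],"angular":[0,0,0]},{"jaw":0.3,"xyz":[0,0,0.5],"angular":[0,0,0]},{"jaw":1,"xyz":[0,0,0.5],"angular":[0,0,0]},{"jaw":1,"xyz":[0,0,0.5],"angular":[0,0,0]},{"jaw":1,"xyz":[0,0,0.5],"angular":[0,0,0]},{"jaw":1,"xyz":[0,0,-30],"angular":[0,0,0]},{"jaw":1,"xyz":[0,0,-80],"angular":[0,0,0]},{"jaw":1,"xyz":[0,0,-130],"angular":[0,0,0]},{"jaw":1,"xyz":[0,0,-160],"angular":[0,0,0]},{"jaw":1,"xyz":[0,0,-160],"angular":[0,0,0]},{"jaw":1,"xyz":[0,0,-160],"angular":[0,0,0]}]'
python3 - <<'E'
from h import *
s=ctrl.read_state(); print(s['eef_pos'],s['force'],s['qpos'].round(2))
im,d=viewer.get_image('wrist'); save('w3',im); W=cloud('wrist',d); fits('wrist',im,d,W,near_s=(507,56))
W=W.reshape(-1,3); z=W[:,2]
a=0.209; R=np.array([[np.cos(a),np.sin(a)],[-np.sin(a),np.cos(a)]]); L=(W[:,:2]-[506.1,56.8])@R.T
q=(z>70)&(z<84)&(abs(L[:,1])<30)&(abs(L[:,0])<80); print('sleeve',np.percentile(L[q],[.5,99.5],axis=0),np.percentile(z[q],97))
q=(z>8)&(z<16)&(abs(L[:,0])<90)&(abs(L[:,1]-40)<120)
P=L[q]; print('plate',np.percentile(P,[.2,99.8],axis=0))
q=(z>132)&(z<160)&(np.hypot(L[:,0]-100,L[:,1]-90)<40); t=np.c_[L[q],z[q]]; m=t[t[:,2]>np.median(t[:,2])-5]; print('headtop',cv2.minEnclosingCircle(m[:,:2].astype(np.float32)),np.median(m,0))
E
```

```text
clock: 10.3
eef_pos: [505.5, 57.0, 215.9]
tool_rot: [-3.141, 0.001, 0.208]
force: [-0.2, -0.5, -0.6]
width: 85.3
gripper_force: 0.0
[505.4831442   57.00698725 215.93333594] [-0.22343476 -0.51592118 -0.64486071] [-0.68  0.59  0.78  1.96 -0.57  0.82 -0.94]
wrist sleeve rect [array([506. ,  56.3]), array([119.9,  44.3]), np.float64(12.1)] z 79.4 5616
wrist fixture rect [array([499.6,  85.1]), array([129.3, 169.9]), np.float64(12.0)] z 10.7 9052
sleeve [[-59.26555637 -19.32802062]
 [ 59.51703379  18.15528991]] 79.45553848895706
plate [[-64.62637485 -55.19693827]
 [ 64.0890867  112.51447827]]
headtop ((98.9376449584961, 91.11602783203125), 17.337196350097656) [ 99.24130878  89.63189742 142.46889482]
```

View pics/w3.png

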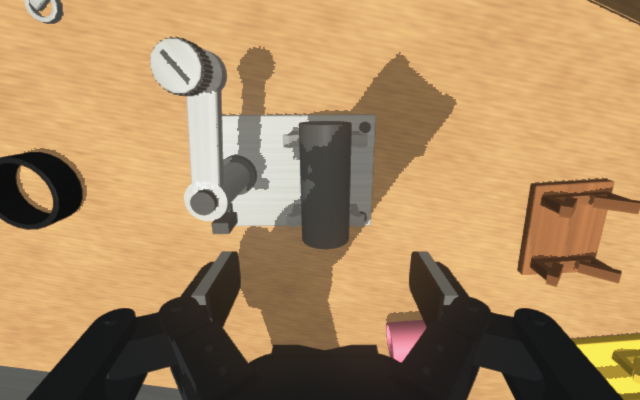

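The sleeve lies home: offset 0 to 0.5 mm, angle 12.1°, top at 79.5 mm. The screw head is at (180,65) in the picture, with arm θ about 1.475. I go above the head with the jaws half open and the closing line along the swing tangent, using the half-turned wrist so there is room to turn clockwise.

```bash
cat >> h.py <<'E'
C=np.array([506.1,56.8]); A=0.209
def sw(th,z):  # tool pose caging the screw head at swing th
    l=np.array([100*np.sin(th),100-100*np.cos(th)]); c,s=np.cos(A),np.sin(A)
    p=C+[c*l[0]-s*l[1],s*l[0]+c*l[1]]; return go([*p,z],A+th+np.pi/2)
E
python3 -c "
from h import *
print(sw(1.475,200))"
```

```text
(array([100.2, -90.6,  15.3]), array([-0.004,  0.   , -3.047]))
```

```bash
python3 -m creep '[{"jaw":0.2,"xyz":[100,-90,15],"angular":[0,0,-3.047]},{"jaw":0.2,"xyz":[100,-90,15],"angular":[0,0,-3.047]},{"jaw":0.2,"xyz":[100,-90,15],"angular":[0,0,-3.047]},{"jaw":0.2,"xyz":[100,-90,15],"angular":[0,0,-3.047]},{"jaw":0.2,"xyz":[100,-90,15],"angular":[0,0,-3.047]},{"jaw":0.2,"xyz":[100,-90,15],"angular":[0,0,-3.047]},{"jaw":0.2,"xyz":[100,-90,15],"angular":[0,0,-3.047]},{"jaw":0.2,"xyz":[100,-90,15],"angular":[0,0,-3.047]},{"jaw":0.2,"xyz":[100,-90,15],"angular":[0,0,-3.047]},{"jaw":0.2,"xyz":[100,-90,15],"angular":[0,0,-3.047]},{"jaw":0.2,"xyz":[100,-90,15],"angular":[0,0,-3.047]},{"jaw":0.2,"xyz":[100,-90,15],"angular":[0,0,-3.047]}]'
python3 -c "
from h import *
print(ctrl.read_state()['qpos'].round(2),sw(1.475,200))"
```

```text
clock: 11.95
eef_pos: [584.9, 165.0, 200.4]
tool_rot: [-3.14, -0.001, 2.464]
force: [0.1, -0.3, 0.0]
width: 51.0
gripper_force: 0.0
[-0.39  0.63  0.12  1.69 -0.09  0.83  0.66] (array([0.7, 0.6, 0.4]), array([-0.001, -0.002, -0.791]))
```

```bash
python3 -m creep '[{"jaw":0.2,"xyz":[0.5,0.5,0],"angular":[0,0,-0.79]},{"jaw":0.2,"xyz":[0.5,0.5,0],"angular":[0,0,-0.79]},{"jaw":0.2,"xyz":[0.5,0.5,0],"angular":[0,0,-0.79]},{"jaw":0.2,"xyz":[0.5,0.5,0],"angular":[0,0,-0.79]},{"jaw":0.2,"xyz":[0.5,0.5,0],"angular":[0,0,-0.79]},{"jaw":0.2,"xyz":[0.5,0.5,0],"angular":[0,0,-0.79]},{"jaw":0.2,"xyz":[0.5,0.5,0],"angular":[0,0,-0.79]}]'
python3 - <<'E'
from h import *
s=ctrl.read_state(); print(s['qpos'].round(2),sw(1.475,137))
im,d=viewer.get_image('wrist'); save('w4',im); W=cloud('wrist',d).reshape(-1,3); z=W[:,2]
q=(z>132)&(z<156)&(np.hypot(W[:,0]-584.5,W[:,1]-166)<40); m=W[q]; m=m[m[:,2]>np.percentile(m[:,2],80)-4]
if len(m): print(cv2.minEnclosingCircle(m[:,:2].astype(np.float32)),np.median(m,0),len(m))
E
```

```text
clock: 12.82
eef_pos: [585.3, 166.0, 201.4]
tool_rot: [-3.141, -0.0, -3.037]
force: [0.1, 0.2, 0.1]
width: 51.2
gripper_force: 0.0
[-0.26  0.62 -0.11  1.69  0.08  0.83  1.28] (array([ 0.5, -0. , 64.4]), array([-0.   , -0.   , -0.009]))
((584.4752197265625, 166.99691772460938), 17.11886215209961) [583.0242986  166.80364369 143.0873253 ] 1724
```

View pics/w4.png

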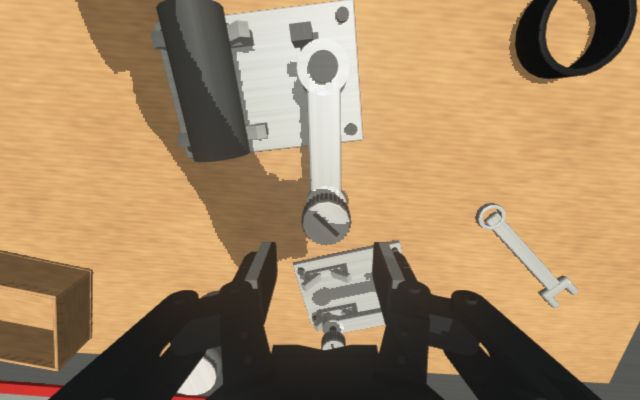

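The head at (327,222) lies centred between the fingers and its measured position matches. I descend to cage it.

```bash
python3 -m creep '[{"jaw":0.2,"xyz":[1,0,25],"angular":[0,0,0]},{"jaw":0.2,"xyz":[1,0,45],"angular":[0,0,0]},{"jaw":0.2,"xyz":[1,0,58],"angular":[0,0,0]},{"jaw":0.2,"xyz":[1,0,64],"angular":[0,0,0]},{"jaw":0.2,"xyz":[1,0,64],"angular":[0,0,0]}]'
python3 - <<'E'
from h import *
s=ctrl.read_state(); print(s['force'])
for t in (1.25,1.0,.75,.5,.25,.0,-.05,-.08): print(t,*sw(t,137))
E
```

```text
clock: 13.5
eef_pos: [584.4, 166.0, 137.6]
tool_rot: [-3.142, -0.0, -3.036]
force: [-0.5, -0.9, 0.5]
width: 51.1
gripper_force: 0.0
[-0.45043384 -0.88434594  0.45576697]
1.25 [  2.1 -22.5   0.6] [-0.    -0.     0.218]
1.0 [ 10.4 -46.    0.6] [-0.    -0.     0.468]
0.75 [ 24.4 -66.6   0.6] [-0.    -0.     0.718]
0.5 [ 43.  -83.2   0.6] [-0.    -0.     0.968]
0.25 [ 65.1 -94.7   0.6] [-0.    -0.     1.218]
0.0 [  89.4 -100.3    0.6] [-0.    -0.     1.468]
-0.05 [  94.4 -100.7    0.6] [-0.    -0.     1.518]
-0.08 [  97.4 -100.8    0.6] [-0.    -0.     1.548]
```

```bash
python3 -m creep '[{"jaw":0.2,"xyz":[0.5,-11,0],"angular":[0,0,0.1]},{"jaw":0.2,"xyz":[2,-22.5,0],"angular":[0,0,0.218]},{"jaw":0.2,"xyz":[5.5,-34.5,0],"angular":[0,0,0.34]},{"jaw":0.2,"xyz":[10.4,-46,0],"angular":[0,0,0.468]},{"jaw":0.2,"xyz":[17,-56.5,0],"angular":[0,0,0.59]},{"jaw":0.2,"xyz":[24.4,-66.6,0],"angular":[0,0,0.718]},{"jaw":0.2,"xyz":[33,-75.5,0],"angular":[0,0,0.84]},{"jaw":0.2,"xyz":[43,-83.2,0],"angular":[0,0,0.968]},{"jaw":0.2,"xyz":[54,-89.5,0],"angular":[0,0,1.09]},{"jaw":0.2,"xyz":[65.1,-94.7,0],"angular":[0,0,1.218]},{"jaw":0.2,"xyz":[65.1,-94.7,0],"angular":[0,0,1.218]}]'
python3 - <<'E'
from h import *
s=ctrl.read_state(); print(s['force'],s['qpos'].round(2))
for t in (.12,.0,-.03,-.06): print(t,*sw(t,137))
E
```

```text
clock: 14.88
eef_pos: [530.2, 64.8, 138.6]
tool_rot: [3.14, 0.001, 2.031]
force: [-0.2, -0.2, -0.4]
width: 51.0
gripper_force: 0.0
[-0.20128024 -0.20398032 -0.35511282] [-0.32  0.63  0.23  1.95 -0.24  0.58  0.52]
0.12 [  1.2 -13.4   1.6] [0.002 0.001 0.131]
0.0 [  3.5 -25.2   1.6] [0.002 0.    0.251]
-0.03 [  4.3 -28.    1.6] [0.002 0.    0.281]
-0.06 [  5.1 -30.9   1.5] [0.002 0.    0.311]
```

```bash
python3 -m creep '[{"jaw":0.2,"xyz":[0.6,-7,1],"angular":[0,0,0.07]},{"jaw":0.2,"xyz":[1.2,-13.4,1],"angular":[0,0,0.13]},{"jaw":0.2,"xyz":[2.3,-19.5,1],"angular":[0,0,0.19]},{"jaw":0.2,"xyz":[3.5,-25.2,1],"angular":[0,0,0.25]},{"jaw":0.2,"xyz":[3.5,-25.2,1],"angular":[0,0,0.25]},{"jaw":0.2,"xyz":[3.8,-29,1],"angular":[0,0,0.25]},{"jaw":0.2,"xyz":[4,-32,1],"angular":[0,0,0.25]},{"jaw":0.2,"xyz":[4,-32,1],"angular":[0,0,0.25]}]'
python3 - <<'E'
from h import *
s=ctrl.read_state(); print(s['force'],s['qpos'].round(2)); print(sw(0,137))
im,d=viewer.get_image('top'); W=cloud('top',d).reshape(-1,3)
E
```

```text
clock: 15.88
eef_pos: [499.0, 54.1, 136.7]
tool_rot: [-3.141, -0.0, 1.78]
force: [3.2, -0.2, 2.1]
width: 50.9
gripper_force: 1.4
[ 3.23406146 -0.24953662  2.09447249] [-0.36  0.61  0.29  2.04 -0.32  0.53  0.37]
(array([ 1.2,  7.5, -0.3]), array([-0., -0.,  0.]))
```

```bash
python3 -m creep '[{"jaw":0.2,"xyz":[0.5,-2,0],"angular":[0,0,0]},{"jaw":0.2,"xyz":[0.5,-3.5,0],"angular":[0,0,0]},{"jaw":0.2,"xyz":[0.5,-3.5,0],"angular":[0,0,0]}]'
python3 - <<'E'
from h import *
print(sw(0,136))
E
```

```text
clock: 16.3
eef_pos: [496.1, 53.8, 136.6]
tool_rot: [3.141, 0.001, 1.78]
force: [5.2, -1.4, -0.4]
width: 51.1
gripper_force: 2.2
(array([ 0.8, 10.4,  0.6]), array([ 0.001,  0.001, -0.   ]))
```

```bash
python3 -m creep '[{"jaw":0.2,"xyz":[0,-1.5,0],"angular":[0,0,0]},{"jaw":0.2,"xyz":[0,-3,0],"angular":[0,0,0]},{"jaw":0.2,"xyz":[0,-3,0],"angular":[0,0,0]}]'
python3 - <<'E'
from h import *
print(sw(0,136))
E
```

```text
clock: 16.68
eef_pos: [495.6, 53.7, 136.8]
tool_rot: [3.136, 0.001, 1.78]
force: [10.0, -0.5, -5.6]
width: 51.2
gripper_force: 4.7
(array([ 0.8, 10.9,  0.9]), array([0.006, 0.001, 0.   ]))
```

The stop is reached: the force climbed to 10 N and motion ceased. I centre on the head and grip it.

```bash
python3 -m creep '[{"jaw":0.2,"xyz":[0.8,6,0],"angular":[0,0,0]},{"jaw":0.2,"xyz":[0.8,12,0],"angular":[0,0,0]},{"jaw":0.2,"xyz":[0.8,12,0],"angular":[0,0,0]}]'
python3 - <<'E'
from h import *
s=ctrl.read_state();print(s['force'],s['torque']);print(sw(0,137))
E
```

```text
clock: 17.05
eef_pos: [503.5, 57.1, 136.2]
tool_rot: [-3.14, -0.001, 1.78]
force: [-0.4, 0.4, 0.5]
width: 51.2
gripper_force: 0.0
[-0.38355907  0.35656868  0.49050804] [-0.01929691  0.04824934 -0.02346607]
(array([-0.8,  2.5, -0.8]), array([-0.002, -0.001,  0.001]))
```

```bash
python3 -m creep '[{"jaw":0.2,"xyz":[-0.5,1.5,0],"angular":[0,0,-0.18]},{"jaw":0.2,"xyz":[-0.5,1.5,0],"angular":[0,0,-0.36]},{"jaw":0.2,"xyz":[-0.5,1.5,0],"angular":[0,0,-0.54]},{"jaw":0.2,"xyz":[-0.5,1.5,0],"angular":[0,0,-0.7]},{"jaw":0.2,"xyz":[-0.5,1.5,0],"angular":[0,0,-0.7]},{"jaw":0.2,"xyz":[-0.5,1.5,0],"angular":[0,0,-0.7]},{"jaw":-1,"xyz":[-0.5,1.5,0],"angular":[0,0,-0.7]},{"jaw":-1,"xyz":[-0.5,1.5,0],"angular":[0,0,-0.7]},{"jaw":-1,"xyz":[-0.5,1.5,0],"angular":[0,0,-0.7]},{"jaw":-1,"xyz":[-0.5,1.5,0],"angular":[0,0,-0.7]},{"jaw":-1,"xyz":[-0.5,1.5,0],"angular":[0,0,-0.7]}]'
python3 - <<'E'
from h import *
s=ctrl.read_state();print(s['force'],s['torque'],s['qpos'].round(2));print(sw(0,137))
E
```

```text
clock: 18.42
eef_pos: [505.8, 56.6, 136.8]
tool_rot: [3.142, -0.0, 2.48]
force: [-1.1, 1.3, 3.8]
width: 30.2
gripper_force: 59.0
[-1.12256319  1.29196066  3.8404027 ] [ 0.10922294  0.30236908 -0.02584207] [-0.23  0.6   0.09  2.02 -0.1   0.53  0.85]
(array([-0.1,  0.3, -0.2]), array([ 0. , -0. ,  0.7]))
```

```bash
python3 -m creep '[{"jaw":-1,"xyz":[0,0,0.3],"angular":[0,0,0.1]},{"jaw":-1,"xyz":[0,0,0.6],"angular":[0,0,0.2]},{"jaw":-1,"xyz":[0,0,1],"angular":[0,0,0.3]},{"jaw":-1,"xyz":[0,0,1.3],"angular":[0,0,0.4]},{"jaw":-1,"xyz":[0,0,1.6],"angular":[0,0,0.5]},{"jaw":-1,"xyz":[0,0,1.9],"angular":[0,0,0.6]},{"jaw":-1,"xyz":[0,0,2.2],"angular":[0,0,0.7]},{"jaw":-1,"xyz":[0,0,2.5],"angular":[0,0,0.8]}]'
python3 - <<'E'
from h import *
s=ctrl.read_state();print(s['clock'],s['force'].round(2),s['torque'].round(3),s['eef_pos'].round(1),s['qpos'].round(2))
E
```

```text
clock: 19.42
eef_pos: [505.8, 56.7, 134.2]
tool_rot: [-3.141, -0.0, 1.677]
force: [-0.7, 0.1, 3.2]
width: 30.3
gripper_force: 58.9
19.425 [-0.7   0.15  3.21] [0.025 0.338 0.071] [505.8  56.7 134.2] [-0.38  0.63  0.32  2.02 -0.36  0.55  0.3 ]
```

```bash
python3 -m creep '[{"jaw":-1,"xyz":[0,0,0.3],"angular":[0,0,0.1]},{"jaw":-1,"xyz":[0,0,0.6],"angular":[0,0,0.2]},{"jaw":-1,"xyz":[0,0,0.8],"angular":[0,0,0.25]}]'
python3 - <<'E'
from h import *
s=ctrl.read_state();print(s['force'].round(2),s['torque'].round(3),s['eef_pos'].round(1))
E
python3 -m creep '[{"jaw":-1,"xyz":[0,0,0.3],"angular":[0,0,0.1]},{"jaw":-1,"xyz":[0,0,0.6],"angular":[0,0,0.2]},{"jaw":-1,"xyz":[0,0,0.8],"angular":[0,0,0.25]}]'
python3 - <<'E'
from h import *
s=ctrl.read_state();print(s['force'].round(2),s['torque'].round(3),s['eef_pos'].round(1),s['tool_rot'])
E
```

```text
clock: 19.8
eef_pos: [505.8, 56.7, 133.4]
tool_rot: [-3.141, 0.0, 1.429]
force: [-0.6, -0.1, 4.5]
width: 29.8
gripper_force: 58.9
[-0.56 -0.1   4.48] [0.096 0.291 0.074] [505.8  56.7 133.4]
clock: 20.18
eef_pos: [505.8, 56.6, 132.6]
tool_rot: [-3.141, -0.0, 1.179]
force: [-2.1, 0.3, 5.6]
width: 30.0
gripper_force: 58.9
[-2.06  0.27  5.6 ] [0.126 0.362 0.018] [505.8  56.6 132.6] [-3.14142972e+00 -9.26685413e-06  1.17859173e+00]
```

```bash
python3 -m creep '[{"jaw":-1,"xyz":[0,0,0.3],"angular":[0,0,0.1]},{"jaw":-1,"xyz":[0,0,0.6],"angular":[0,0,0.2]}]'
python3 - <<'E'
from h import *
for i in range(2): s=ctrl.read_state();print(s['force'].round(2),s['torque'].round(3))
E
python3 -m creep '[{"jaw":-1,"xyz":[0,0,0.3],"angular":[0,0,0.1]},{"jaw":-1,"xyz":[0,0,0.6],"angular":[0,0,0.2]}]'
python3 - <<'E'
from h import *
s=ctrl.read_state();print(s['force'].round(2),s['torque'].round(3),s['eef_pos'].round(1),s['tool_rot'])
E
```

```text
clock: 20.42
eef_pos: [505.9, 56.6, 132.0]
tool_rot: [-3.141, -0.0, 0.977]
force: [-2.0, -0.1, 4.6]
width: 30.3
gripper_force: 58.9
[-1.96 -0.08  4.56] [0.121 0.232 0.03 ]
[-1.96 -0.08  4.56] [0.121 0.232 0.03 ]
clock: 20.68
eef_pos: [505.8, 56.6, 131.4]
tool_rot: [-3.141, -0.0, 0.777]
force: [-1.0, 0.2, 3.5]
width: 30.2
gripper_force: 58.9
[-1.03  0.2   3.51] [0.113 0.31  0.079] [505.8  56.6 131.4] [-3.14135438e+00 -5.74663391e-05  7.77451410e-01]
```

```bash
cat > rd.py <<'E'
from h import *
L=[]
for i in range(5):
    s=ctrl.read_state(); L.append([*s['force'],*s['torque'],s['tau'][6]]); viewer.get_image('top')
print('AVG',np.mean(L,0).round(3),s['eef_pos'].round(1),s['tool_rot'][2].round(3),s['clock'])
E
python3 rd.py
python3 -m creep '[{"jaw":-1,"xyz":[0,0,0.3],"angular":[0,0,0.1]},{"jaw":-1,"xyz":[0,0,0.45],"angular":[0,0,0.15]}]' | tail -2
python3 rd.py
```

```text
AVG [-1.156  0.897  4.383  0.169  0.288 -0.04   0.054] [505.9  56.6 131.4] 0.781 20.875
width: 29.8
gripper_force: 59.1
AVG [-1.605  0.782  4.798  0.204  0.282 -0.02   0.022] [505.9  56.6 130.9] 0.63 21.375
```

```bash
cat > rd.py <<'E'
from h import *
s=ctrl.read_state(); print('NOW f',s['force'].round(1),'t',s['torque'].round(3),'tau7',s['tau'][6].round(3),'z',s['eef_pos'][2].round(2),'yaw',s['tool_rot'][2].round(3),s['clock'])
E
python3 -m creep '[{"jaw":-1,"xyz":[0,0,0.3],"angular":[0,0,0.1]},{"jaw":-1,"xyz":[0,0,0.45],"angular":[0,0,0.15]}]' | tail -1
python3 rd.py
python3 -m creep '[{"jaw":-1,"xyz":[0,0,0.3],"angular":[0,0,0.1]},{"jaw":-1,"xyz":[0,0,0.45],"angular":[0,0,0.15]}]' | tail -1
python3 rd.py
```

```text
gripper_force: 59.4
NOW f [-2.5  0.7  7.8] t [0.244 0.4   0.109] tau7 0.122 z 130.65 yaw 0.479 21.675
gripper_force: 59.7
NOW f [-2.2  0.9 10.1] t [0.216 0.558 0.195] tau7 0.076 z 130.47 yaw 0.329 21.925
```

Torque and the upward force are both rising, so the pad has touched at about yaw 0.55. I take one more small turn without pressing down.

```bash
python3 -m creep '[{"jaw":-1,"xyz":[0,0,-0.3],"angular":[0,0,0.06]},{"jaw":-1,"xyz":[0,0,-0.5],"angular":[0,0,0.1]}]' | tail -1
python3 rd.py
python3 -m creep '[{"jaw":-1,"xyz":[0,0,0],"angular":[0,0,0]}]' | tail -1
python3 rd.py
```

```text
gripper_force: 59.1
NOW f [-0.8  0.9  2.4] t [0.113 0.141 0.215] tau7 0.027 z 130.51 yaw 0.229 22.175
gripper_force: 59.2
NOW f [-1.9  1.4  4.3] t [0.225 0.248 0.089] tau7 -0.129 z 130.47 yaw 0.23 22.3
```

```bash
python3 -m creep '[{"jaw":-1,"xyz":[0,0,0],"angular":[0,0,0.05]},{"jaw":-1,"xyz":[0,0,0],"angular":[0,0,0.1]}]' | tail -1
python3 rd.py
python3 -m creep '[{"jaw":-1,"xyz":[0,0,0],"angular":[0,0,0]}]' | tail -1
python3 rd.py
```

```text
gripper_force: 59.1
NOW f [0.  0.6 2.5] t [0.176 0.21  0.173] tau7 0.099 z 130.42 yaw 0.13 22.55
gripper_force: 59.2
NOW f [-1.2  1.8  4.2] t [0.213 0.192 0.081] tau7 -0.19 z 130.39 yaw 0.131 22.675
```

```bash
cat > rd5.py <<'E'
from h import *
L=[]
for i in range(8):
    s=ctrl.read_state(); L.append([*s['force'],*s['torque'],s['tau'][6]]); viewer.get_image('wrist')
print('AVG',np.mean(L,0).round(3),np.std(L,0).round(3),s['eef_pos'].round(1),s['tool_rot'][2].round(3),s['clock'])
E
python3 rd5.py
python3 -m creep '[{"jaw":-1,"xyz":[0,0,0],"angular":[0,0,0.05]},{"jaw":-1,"xyz":[0,0,0],"angular":[0,0,0.08]}]' | tail -1
python3 rd5.py
```

```text
AVG [-1.199  1.169  2.452  0.198  0.143  0.112 -0.117] [0.336 0.475 0.874 0.036 0.034 0.024 0.03 ] [505.9  56.6 130.4] 0.13 23.025
gripper_force: 59.2
AVG [-0.643  1.215 -0.022  0.194  0.049  0.149 -0.157] [0.595 0.4   0.943 0.014 0.032 0.045 0.05 ] [505.8  56.6 130.4] 0.05 23.675
```

The holding torque climbs steadily, from −0.03 free to 0.15 N m, at about 0.4 N m/rad with no slip. The pad is seated firmly. I let go and withdraw upward.

```bash
python3 -m creep '[{"jaw":-0.1,"xyz":[0,0,0],"angular":[0,0,0]},{"jaw":0.2,"xyz":[0,0,0],"angular":[0,0,0]},{"jaw":0.3,"xyz":[0,0,0],"angular":[0,0,0]},{"jaw":0.3,"xyz":[0,0,0],"angular":[0,0,0]},{"jaw":0.3,"xyz":[0,0,-20],"angular":[0,0,0]},{"jaw":0.3,"xyz":[0,0,-60],"angular":[0,0,0]},{"jaw":0.3,"xyz":[0,0,-110],"angular":[0,0,0]},{"jaw":0.3,"xyz":[-30,0,-130],"angular":[0,0,0]},{"jaw":0.3,"xyz":[-80,0,-130],"angular":[0,0,0]},{"jaw":0.3,"xyz":[-100,0,-130],"angular":[0,0,0]},{"jaw":0.3,"xyz":[-100,0,-130],"angular":[0,0,0]}]'
python3 - <<'E'
from h import *
im,d=viewer.get_image('wrist'); save('w5',im); W=cloud('wrist',d).reshape(-1,3); z=W[:,2]
c,s=np.cos(A),np.sin(A); L=(W[:,:2]-C)@np.array([[c,s],[-s,c]]).T
q=(z>120)&(z<150)&(np.hypot(*L.T)<40)
t=np.c_[L[q],z[q]]; m=t[t[:,2]>np.median(t[:,2])-4]
if len(m): print('head',cv2.minEnclosingCircle(m[:,:2].astype(np.float32)),np.median(m,0))
q=(z>70)&(z<84)&(abs(L[:,1])<30)&(abs(L[:,0])<80); print('sleeve',np.percentile(L[q],[.5,99.5],axis=0),np.percentile(z[q],97))
E
```

```text
clock: 25.1
eef_pos: [404.9, 51.9, 260.6]
tool_rot: [-3.14, 0.0, 0.05]
force: [0.5, 0.4, -0.6]
width: 55.8
gripper_force: 0.0
head ((1.6823956966400146, -0.812554121017456), 16.90138053894043) [  1.95576693  -0.84824975 136.91462596]
sleeve [[-57.64844772 -19.90594544]
 [ 61.06294381  18.22099418]] 79.76968290407527
```

View pics/w5.png

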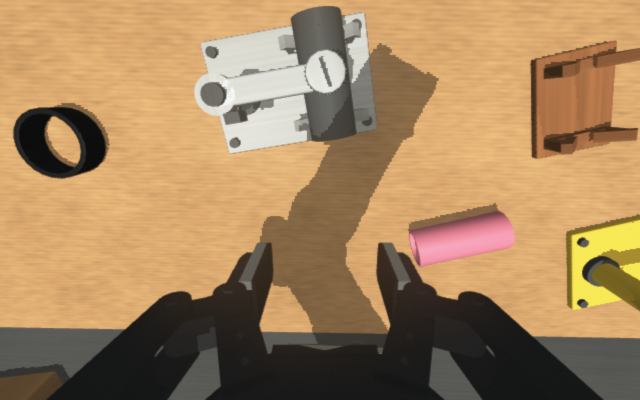

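The wrist view shows the arm over the sleeve with the head at (325,72), about 0.02 rad from the stop. The head came down 6 mm onto the pad, the sleeve is still centred at (330,75), and the bystanders in view (cap ring at (60,140)) stand as before. I hand in.

```bash
python3 -c "
from cell import ctrl
print(ctrl.finish_job())"
```

```text
the job is handed in; nothing more can be done
None
```

The job is handed in: the sleeve lies centred in the V-cradle, the clamp arm is about 0.02 rad from its stop, and I turned the screw until the resistance rose; the pad force was judged from torque only, and the hand-in returned no verdict.

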